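Slide the baking sheet into the cooling rack above what stands in it

TASK

Draw the small baking sheet out from under the riser shelf by its tail lip, lay it down on the surface and let go, then take it by the upright grip on its tongue. Slide it tail first into the rack, on the lowest pair of rails that clears whichever container (tin or jar) stands inside the rack, fully home against the end stops, and let go. Leave the containers, mug, glass, lemon and spoon where they are.

Things in the scene. Friction and masses are not known exactly. Their poses are not given: they have to be found in the camera images.
- sheet: Small bare aluminium baking sheet, 150 g, lying flat on the worktop, tongue end under the riser shelf, tail half sticking out. Origin: centre of the plate's underside. Plate 130 (x) x 140 (y) x 5 mm. A low lip stands on its tail (-y) end. From its front (+y) edge a flat tongue, 44 mm wide, 5 mm thick, runs 80 mm on; an upright grip stands on the tongue's end.
- sheet_handle (a point): Top middle of the upright grip on the tongue's end: at (0, +145, +41) mm in the sheet's frame, same axes. The grip is 50 mm wide in x, 10 mm thick in y, and rises from the tongue to 41 mm above the sheet's underside.
- sheet_tail (a point): Top middle of the sheet's tail lip: at (0, -65, +33) mm in the sheet's frame, same axes. The lip is 60 mm wide in x, 10 mm thick in y, and rises from the plate to 33 mm above the sheet's underside.
- riser: Fixed low riser shelf of light wooden slats on steel wire side frames, two cups fixed on top; 190 (x) by 180 mm (y), top at 72 mm, 52 mm clear below at the side wires and 56 mm between them, 162 mm clear between the side frames. Origin on the worktop under its centre. Its -y end (edge at y = -90 mm) is open: the sheet is drawn out there, toward -y. A tall cupboard stands close on its left.
- rack: Fixed steel wire cooling rack on the hob, 170 mm wide (x), 150 deep (y), 210 high. Origin under its centre, at its foot. Open front at +y (rails begin at y = +73 mm); the sheet goes in toward -y, tail first. Three pairs of L-shaped rails at either side: ledges from |x| = 51 to 71 mm, outside them guide flanges 13 mm high. The middle is open. Side bars on top at 205 mm, cross bars only at the back.
- rail0 (a point): Middle of the rack, level with the tops of the lowest rail pair (75 mm above the rack's foot); axes as the rack. All rails end at the back in stops 13 mm high with inner faces at y = -72 mm: fully home, the plate's tail edge touches them, the sheet's origin is at y = -2 mm and its upright grip 70 mm in front of the rails.
- rail1 (a point): The same for the middle rail pair (120 mm).
- rail2 (a point): The same for the top rail pair (165 mm).
- tin: Short round food tin, 76 mm across, 58 mm high; origin at the centre of its foot. Either it or the jar stands in the rack, near its middle; the other stands outside, behind the rack. The tin fits below the lowest rail pair.
- jar: Glass jar with a black lid, 63 mm across, 94 mm high; origin at the centre of its foot. When it stands in the rack it rises past the lowest rail pair and fits below the middle one.
- mug: White mug, 78 mm across with a handle, 97 mm high, bystander toward the back; origin at the centre of its foot.
- glass: Clear tumbler, 80 mm across, 88 mm high, bystander toward the back; origin at the centre of its foot.
- lemon_l: Lemon, 78 mm long, 56 mm high, bystander toward the back; origin at its underside.
- spoon: Teaspoon, 132 mm long, 9 mm high, lying on the worktop edge in front of the rack's robot side, bystander; origin at the middle of its underside.

How it is judged:
On the way:
1. the sheet has been drawn out so far that its grip is clear of the riser shelf, and lies flat and still, let go (y of sheet_handle in the frame of riser below -0.1 m and angle between sheet's own z axis and vertical below 0.06 rad and contact force between the fingers and sheet below 0.1 N and linear speed of sheet below 0.02 m/s and height (world z) of sheet below 0.03 m), for 0.2 s.
At the end, for the whole second after the job is handed in: The sheet rests level (within 0.06 rad) on the lowest rail pair if the tin stands in the rack, on the middle pair if the jar does (underside within -8 to +10 mm of the rail tops), between the flanges, tail first, its plate within 12 mm of the end stops, let go and at rest (((horizontal distance between tin and rack below 0.06 m and z of sheet in the frame of rail0 between -0.008 and 0.01 m) or (horizontal distance between jar and rack below 0.06 m and z of sheet in the frame of rail1 between -0.008 and 0.01 m)) and y of sheet in the frame of rack between -0.012 and 0.01 m and x of sheet in the frame of rack between -0.012 and 0.012 m and y of sheet_handle in the frame of rack above 0.12 m and angle between sheet's own z axis and vertical below 0.06 rad and angle between the y axis of sheet and the y axis of rack, either way round below 0.1 rad and linear speed of sheet below 0.02 m/s); the robot touches nothing.
It fails at once if the tin or the jar is moved by more than 40 mm (distance of any of tin, jar from where it was at the start of the episode above 0.04 m).
It fails at once if the mug, glass, lemon or spoon is moved by more than 40 mm (distance of any of mug, glass, lemon_l, spoon from where it was at the start of the episode above 0.04 m).
It also fails if it takes over 54 s, if anything falls off the work surface, if the arm or the gripper's body presses on something with over 40 N, if the wrist force passes 120 N, or if a joint passes its speed limit or range.

ROBOT

A 7-joint arm with a two-finger parallel gripper is mounted at the origin on a cart in front of the work surface, level with it; the furniture and walls round the work are solid. World frame = base frame: x ahead of the robot, y to its left, z up, the work surface at z = 0. Lengths are in m, angles in rad, forces in N, time in s.
With the tool pointing down it reaches from about 0.4 to 0.875 m from the base axis. Payload 4.4 kg.
Tool frame: the origin (TCP) lies at the very end of the fingers, on their centre line; the grasp point (between the pads) lies behind it (arm.tcp_to_grasp is the z of the grasp point in the tool frame, in m); z points along the fingers, y is the line along which they close (so a half turn about z gives the same grasp; the last joint's range is limited). The gripper opens to 85 mm and grips with 20 to 120 N. Pads are 22 mm wide; open, the fingers measure 114 mm over their backs; the gripper's body (76 mm by 85 mm) begins 54 mm behind the grasp point. The pads swing forward as they close: fully open they stand 13 mm farther back than shut.
Start: joints at [1.278, 0.628, 0.038, 1.517, -0.027, 0.996, -0.02], TCP at [0.146, -0.633, 0.231] pointing down, gripper open.
Joint ranges: [-3.06, 3.06], [-0.37, 2.12], [-1.25, 1.32], [0.18, 2.47], [-1.1, 4.24], [0.23, 1.98], [-2.94, 2.94]. Speed limits (rad/s): [2.57, 2.57, 3.14, 3.14, 3.14, 3.14, 3.14].

INTERFACE

Orientations are given as a unit quaternion [w, x, y, z].
In Python, from rig import state, read_camera, job, arm gives the robot as it stands.
- The arm moves only by the tool jog_arm, never from a script. Its argument "deltas" is text: rows parted by semicolons, each of 7 numbers parted by spaces: the shift along the tool's x, y, z in m, then the turn, a rotation vector about the tool's x, y, z in rad, then the opening, from 0 (shut) to 1 (fully open). In form: tx ty tz wx wy wz hand; .... A call has 1 to 20 rows; each row is the pose to reach, as a shift and turn from the pose commanded when the call began, along the tool's axes at that moment; what a row does not reach only later rows make up. A row lasts 1/10 s, in which the tool goes at most 50 mm and 8.59 degrees, less where a joint would pass 70% of its speed; a pose out of reach is approached as far as the arm can. A call with a gripper value outside its range is refused whole. The fingers move at their own pace and stop on an object; "squeeze" is the grip in N (left out, the last holds). Time passes only in rows, so rows that repeat a pose let the fingers close. It gives the time, the measured TCP pose, the force, the opening and the grip force at its end, in the units of the state.
- state(): the state, without advancing time (a new reading comes with each control period).
- read_camera(name): name is "scene" or "top" or "wrist"; returns a dict with "pixels" (420x560x3 uint8, red, green, blue), "z_map" (420x560 float32, m along the optical axis (not along the pixel's ray), 0 where there is no reading), "vertical_fov" (degrees; the focal length in pixels is half the picture's height over the tangent of half this angle, whatever the lens; pixels are square), "cx", "cy" (the principal point, pixels), "world_to_cam" (4x4, takes a point from world to camera coordinates); the wrist camera has in their place "tool_from_camera" (4x4, takes a point from camera to tool coordinates, whose origin is the TCP and whose axes are the flange's). Camera axes: x right, y up, looking along -z (the intrinsics and any distortion apply to the point x, -y, -z); pixel columns grow to the right and rows downward; lengths in m; the calibration is good to about 2 mm. A picture is of the moment at which its call begins: read the wrist's pose just before it.
- job.job_done(): hands the job in; it is judged then, once.
The state is a dict: "clock": time; "joint_positions": joint angles; "joint_velocities": joint speeds; "joint_efforts": joint torques, N m; "tool_pos": TCP position; "orientation": TCP orientation; "ft_force": force on the tool from outside, world axes, zero at the start; "ft_torque": the same for the moment, N m; "opening": finger opening in m; "gripper_force": force on a finger pad.
Only numpy, scipy, OpenCV 4.12 (cv2) and the standard library are available. Lean on these libraries where they do the work, as an engineer would, in place of code of your own. Each camera call takes 0.05 s, during which the arm holds its last target. There are 200 camera calls.

## Working session

There is one attempt and no reset: what is moved stays moved. The work goes in short steps, Python scripts to look and compute and a tool call to move; the robot and the scene stay as the last step left them, time stands still between calls to the robot, and variables do not carry over. Pictures are saved under pics/ and viewed, at most 10 in all, crops included, and the job is handed in when it is done.

Besides the shell and the picture viewer there is one more tool, called after ">>>" as name(argument=value, ...), one argument or row to a line, values as JSON. jog_arm: Moves the arm, as the interface text tells. Its arguments: {"type":"object","properties":{"deltas":{"type":"string"},"squeeze":{"type":"number"}},"required":["deltas"]}

```bash
ls; mkdir -p pics
python3 - <<'E'
from rig import state, read_camera, arm
import cv2,numpy as np,pickle
s=state();print(s['clock'],s['tool_pos'],s['orientation'],s['opening'],arm.tcp_to_grasp)
for n in('scene','top'):
    c=read_camera(n);pickle.dump(c,open(f'pics/{n}.pkl','wb'))
    cv2.imwrite(f'pics/{n}0.png',cv2.resize(c['pixels'][:,:,::-1],(800,600)))
    print(n,c.keys(),c['vertical_fov'],c['cx'],c['cy'],np.round(c['world_to_cam'],3).tolist())
E
```

```text
pics
0.0 [ 0.14604883 -0.63274975  0.23039123] [-9.26666456e-04  9.93576652e-01  1.13157250e-01 -1.19606072e-04] 0.08550361824442729 -0.0187
scene dict_keys(['pixels', 'z_map', 'vertical_fov', 'cx', 'cy', 'world_to_cam']) 54.50925078847541 278.03346038943727 219.92991795125863 [[-0.55, -0.835, -0.024, 0.315], [0.451, -0.322, 0.832, -0.355], [-0.703, 0.447, 0.554, -0.907], [0.0, 0.0, 0.0, 1.0]]
top dict_keys(['pixels', 'z_map', 'vertical_fov', 'cx', 'cy', 'world_to_cam']) 46.76535442968266 284.88736003687114 209.2524489072004 [[0.064, -0.998, -0.001, -0.01], [0.975, 0.062, 0.213, -0.56], [-0.212, -0.014, 0.977, -1.135], [0.0, 0.0, 0.0, 1.0]]
```

View pics/scene0.png

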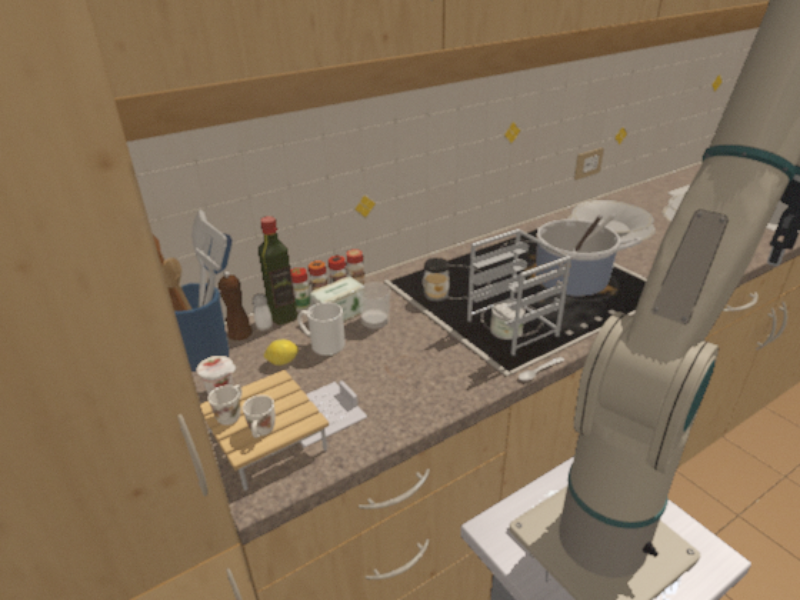

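View pics/top0.png

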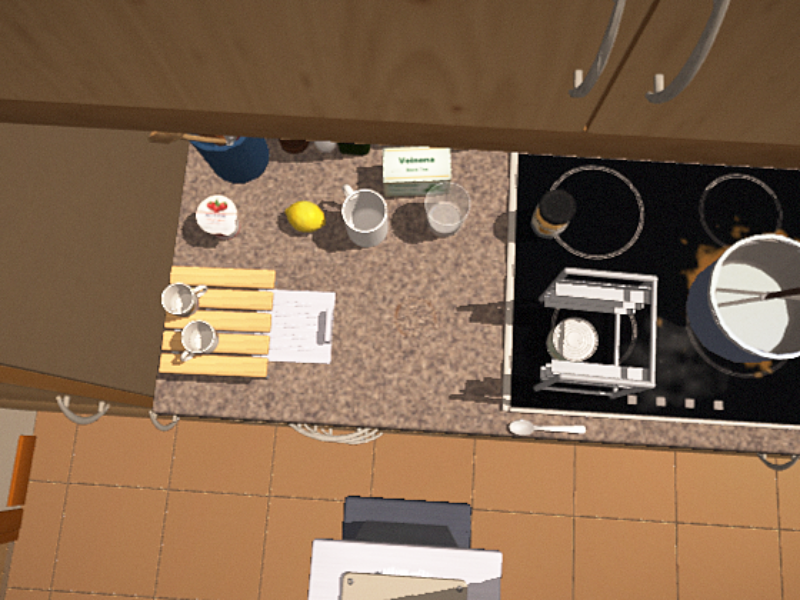

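The tin stands in the rack at about (573,340) in the top view and the jar is outside at (552,213), so the lowest rails (rail0) are the target. The sheet lies at (300,325) with its tail lip at (323,327). The rack opens towards the riser, on the left of the image.

```bash
cat > h.py <<'E'
import numpy as np,cv2,pickle
def pts(c,T=None):
    "world (or T-frame) xyz for every pixel"
    h,w=c['z_map'].shape;f=h/2/np.tan(np.radians(c['vertical_fov'])/2)
    u,v=np.meshgrid(np.arange(w),np.arange(h));z=c['z_map']
    P=np.stack([(u-c['cx'])/f*z,-(v-c['cy'])/f*z,-z,np.ones_like(z)],-1)
    T=np.linalg.inv(c['world_to_cam']) if T is None else T
    return (P@T.T)[...,:3]
E
python3 - <<'E'
from h import *
c=pickle.load(open('pics/top.pkl','rb'));W=pts(c);np.save('pics/W.npy',W)
im=c['pixels'][:,:,::-1]
a=cv2.resize(im[185:270,105:245],(800,486),interpolation=cv2.INTER_CUBIC)
b=cv2.resize(im[180:290,370:480],(600,600),interpolation=cv2.INTER_CUBIC)
cv2.imwrite('pics/a.png',a);cv2.imwrite('pics/b.png',b)
for n,(u,v) in dict(table=(270,220),lip=(226,228),plate=(210,228),tin=(402,237),jar=(390,140),slat=(150,225)).items(): print(n,np.round(W[v,u],3))
E
```

```text
table [0.541 0.063 0.003]
lip [0.513 0.174 0.002]
plate [0.51  0.215 0.003]
tin [ 0.509 -0.263  0.057]
jar [ 0.74  -0.221  0.101]
slat [0.497 0.349 0.072]
```

View pics/a.png

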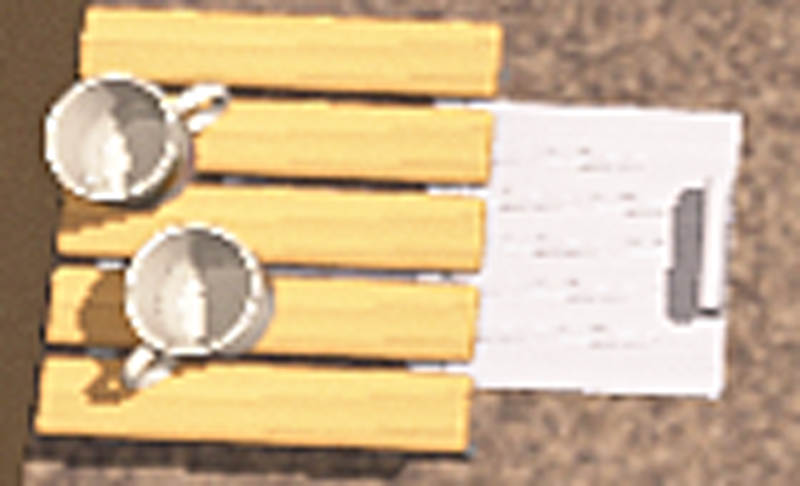

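View pics/b.png

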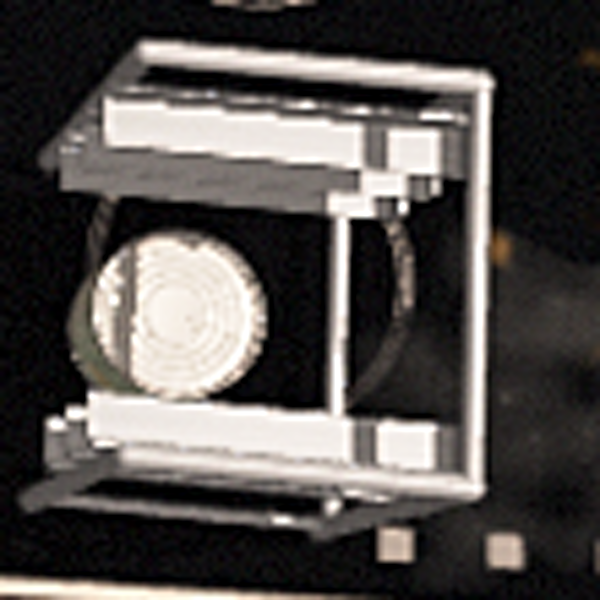

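The riser edge is at about x=470–500 in the crop. The sheet's tail corners are at (742,113) and (722,397), and the lip is near (668–722, 190–320). The rack's top side bars run (145,50)–(490,80) and (120,455)–(480,488), with the back bar at x≈485.

```bash
cat >> h.py <<'E'
def ray(c,u,v,z):
    "world point of pixel u,v on plane z"
    f=210/np.tan(np.radians(c['vertical_fov'])/2);T=np.linalg.inv(c['world_to_cam'])
    d=T[:3,:3]@[(u-c['cx'])/f,-(v-c['cy'])/f,-1];o=T[:3,3];return o+d*(z-o[2])/d[2]
E
python3 - <<'E'
from h import *
c=pickle.load(open('pics/top.pkl','rb'));W=np.load('pics/W.npy')
A=lambda p,q,z:ray(c,105-.5+(p+.5)/5.714,185-.5+(q+.5)/5.714,z)
B=lambda p,q,z:ray(c,370-.5+(p+.5)/5.4545,180-.5+(q+.5)/5.4545,z)
def show(n,*P): print(n,*[np.round(p,3)[:2] for p in P])
print('cam',np.round(np.linalg.inv(c['world_to_cam'])[:3,3],3))
show('tail corners',A(742,113,.005),A(722,397,.005),'' and 0 or A(497,105,.005),A(477,385,.005))
show('lip white top?',A(713,185,.033),A(713,315,.033));show('lip dark@33',A(686,188,.033),A(686,320,.033));
show('riser edge',A(502,25,.072),A(470,452,.072),A(83,8,.072),A(38,433,.072))
show('rack top sidebars',B(145,50,.205),B(490,80,.205),B(120,455,.205),B(480,488,.205))
show('tin',B(180,315,.058))
# depth based: rack points
m=(np.abs(W[...,1]+.26)<.14)&(np.abs(W[...,0]-.51)<.15)
P=W[m]; h,e=np.histogram(P[:,2],np.arange(-.01,.24,.01));print(dict(zip(np.round(e,2),h)))
t=P[(P[:,2]>.195)];print('top',cv2.minAreaRect(t[:,:2].astype(np.float32)),t[:,2].mean())
for z in(.165,.12,.075):
    t=P[np.abs(P[:,2]-z)<.006];print(z,len(t),t.min(0).round(3),t.max(0).round(3))
for z in (.02,): 
  m=(np.abs(W[...,1]-.2)<.08)&(np.abs(W[...,0]-.51)<.1)&(W[...,2]>z)&(W[...,2]<.05);t=W[m];print('lip',len(t),t.min(0).round(3),t.max(0).round(3),np.median(t,0).round(3))
E
```

```text
cam [0.305 0.009 1.228]
tail corners [0.576 0.158] [0.447 0.155] [0.572 0.269] [0.445 0.264]
lip white top? [0.537 0.164] [0.479 0.159]
lip dark@33 [0.534 0.176] [0.476 0.171]
riser edge [0.593 0.256] [0.41 0.25] [0.589 0.437] [0.406 0.431]
rack top sidebars [ 0.589 -0.215] [ 0.585 -0.352] [ 0.426 -0.208] [ 0.423 -0.346]
tin [ 0.508 -0.264]
{np.float64(-0.01): np.int64(1382), np.float64(0.0): np.int64(7343), np.float64(0.01): np.int64(157), np.float64(0.02): np.int64(193), np.float64(0.03): np.int64(125), np.float64(0.04): np.int64(34), np.float64(0.05): np.int64(244), np.float64(0.06): np.int64(552), np.float64(0.07): np.int64(105), np.float64(0.08): np.int64(273), np.float64(0.09): np.int64(92), np.float64(0.1): np.int64(16), np.float64(0.11): np.int64(12), np.float64(0.12): np.int64(341), np.float64(0.13): np.int64(40), np.float64(0.14): np.int64(19), np.float64(0.15): np.int64(17), np.float64(0.16): np.int64(334), np.float64(0.17): np.int64(943), np.float64(0.18): np.int64(139), np.float64(0.19): np.int64(21), np.float64(0.2): np.int64(31), np.float64(0.21): np.int64(882), np.float64(0.22): np.int64(1)}
top ((0.5178776383399963, -0.24509957432746887), (0.25413092970848083, 0.19914834201335907), 88.75675201416016) 0.6784278483293897
0.165 554 [ 0.417 -0.35   0.16 ] [ 0.586 -0.201  0.171]
0.12 183 [ 0.417 -0.351  0.115] [ 0.586 -0.202  0.126]
0.075 170 [ 0.417 -0.349  0.071] [ 0.583 -0.202  0.081]
lip 106 [0.413 0.158 0.02 ] [0.587 0.266 0.038] [0.51  0.163 0.032]
```

```bash
cat >> h.py <<'E'
from scipy.spatial.transform import Rotation as R
def goto(*wps):
    "each wp: x,y,z,yaw (tool down, tool x at yaw). prints row numbers in the present tool frame"
    from rig import state
    s=state();R0=R.from_quat(s['orientation'],scalar_first=True)
    print('t',round(s['clock'],2),'pos',s['tool_pos'].round(4),'x',R0.apply([1,0,0]).round(3),'z',R0.apply([0,0,1]).round(4),'q',np.round(s['joint_positions'],2),'op',round(float(s['opening']),4),'F',np.round(s['ft_force'],1),np.round(s['gripper_force'],1))
    for x,y,z,w in wps:
        d=R0.inv().apply(np.array([x,y,z])-s['tool_pos'])
        Rt=R.from_matrix(np.array([[np.cos(w),np.sin(w),0],[np.sin(w),-np.cos(w),0],[0,0,-1]]))
        print(d.round(4),(R0.inv()*Rt).as_rotvec().round(3),'dist',np.linalg.norm(d).round(3))
E
python3 -c "
from h import *
goto((.40,-.18,.32,.12),(.509,.162,.16,.03))
W=np.load('pics/W.npy')
m=(np.abs(W[...,1]+.276)<.09)&(np.abs(W[...,0]-.5)<.1)
for a,b in((.06,.09),(.105,.135),(.155,.178),(.19,.23)):
  z=W[m][:,2];z=z[(z>a)&(z<b)];print(a,np.percentile(z,[10,30,50,70,90]).round(4))
m=(W[...,1]<-.12)&(W[...,1]>-.35)&(W[...,0]>.4)&(W[...,0]<.65)&(W[...,2]<.012);print('hob',np.median(W[m],0))
"
```

```text
t 0.1 pos [ 0.1461 -0.6328  0.2305] x [ 0.974  0.225 -0.   ] z [-4.0e-04  1.7e-03 -1.0e+00] q [ 1.28  0.63  0.04  1.52 -0.03  1.   -0.02] op 0.0852 F [-0.9  0.3 -0.3] 0.0
[ 0.3492 -0.3843 -0.0889] [-0.002  0.     0.107] dist 0.527
[ 0.5323 -0.6927  0.0717] [-0.002  0.     0.197] dist 0.877
0.06 [0.0607 0.0621 0.0642 0.0799 0.0836]
0.105 [0.1228 0.1247 0.126  0.1275 0.1295]
0.155 [0.1686 0.1702 0.1713 0.1724 0.1742]
0.19 [0.2109 0.2134 0.2148 0.2159 0.2175]
hob [ 0.51992168 -0.19349264  0.00392121]
```

>>> jog_arm(
  deltas="0.033 -0.036 -0.02 0 0 0.01 1;0.065 -0.072 -0.04 0 0 0.02 1;0.095 -0.105 -0.06 0 0 0.03 1;0.128 -0.141 -0.07 0 0 0.04 1;0.16 -0.177 -0.08 0 0 0.05 1;0.193 -0.213 -0.085 0 0 0.06 1;0.225 -0.248 -0.089 0 0 0.07 1;0.257 -0.283 -0.089 0 0 0.08 1;0.289 -0.318 -0.089 0 0 0.09 1;0.32 -0.352 -0.089 0 0 0.1 1;0.349 -0.384 -0.089 0 0 0.107 1;0.377 -0.425 -0.08 0 0 0.12 1;0.404 -0.465 -0.06 0 0 0.13 1;0.43 -0.505 -0.04 0 0 0.14 1;0.455 -0.545 -0.02 0 0 0.15 1;0.478 -0.585 0 0 0 0.16 1;0.502 -0.625 0.02 0 0 0.17 1;0.52 -0.665 0.04 0 0 0.18 1;0.532 -0.693 0.07 0 0 0.197 1;0.532 -0.693 0.07 0 0 0.197 1",
)

```text
clock: 2.1
tool_pos: [0.5062, 0.1674, 0.1574]
orientation: [-0.001, 1.0, 0.019, -0.003]
ft_force: [-0.4, 0.2, -0.1]
opening: 0.0855
gripper_force: 0.0
```

Run:
```python
from h import *
from rig import state,read_camera
s=state();c=read_camera('wrist');pickle.dump((s,c),open('pics/w1.pkl','wb'))
T=np.eye(4);T[:3,:3]=R.from_quat(s['orientation'],scalar_first=True).as_matrix();T[:3,3]=s['tool_pos']
W=pts(c,T@c['tool_from_camera'])
m=(W[...,2]>.018)&(W[...,2]<.045)&(np.abs(W[...,0]-.51)<.06)&(W[...,1]<.2)&(W[...,1]>.1)&(c['z_map']>0)
t=W[m];print(len(t),t.min(0).round(3),t.max(0).round(3),np.median(t,0).round(3))
t=W[m&(W[...,2]>.028)];print(len(t),cv2.minAreaRect(t[:,:2].astype(np.float32)),np.median(t[:,2]))
goto((.509,.162,.05,.03),(.509,.162,.009,.03))
cv2.imwrite('pics/w1.png',c['pixels'][:,:,::-1])
```

```text
721 [0.483 0.155 0.018] [0.543 0.166 0.035] [0.517 0.161 0.032]
692 ((0.5131589770317078, 0.1605982631444931), (0.05954480916261673, 0.009980001486837864), 0.9331369400024414) 0.03252914848083127
t 2.15 pos [0.5068 0.164  0.1589] x [ 0.999  0.035 -0.005] z [-5.e-03 -4.e-04 -1.e+00] q [-0.25  0.57 -0.17  1.91  0.14  0.68 -2.04] op 0.0849 F [ 0.3 -0.4  0.1] 0.0
[0.0027 0.002  0.1089] [0.    0.005 0.005] dist 0.109
[0.0029 0.002  0.1499] [0.    0.005 0.005] dist 0.15
```

View pics/w1.png

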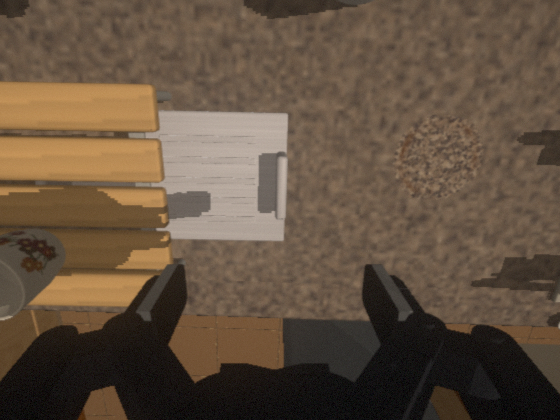

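The lip is at (283,186) in the wrist view, centred at world (0.513, 0.161). The fingers straddle it along y.

>>> jog_arm(
  deltas="0.002 0.001 0.03 0 0.003 -0.003 1;0.004 0.002 0.07 0 0.003 -0.005 1;0.004 0.002 0.11 0 0.003 -0.005 1;0.004 0.002 0.11 0 0.003 -0.005 1;0.004 0.002 0.11 0 0.003 -0.005 1",
)

```text
clock: 2.65
tool_pos: [0.5129, 0.1584, 0.052]
orientation: [0.0, 1.0, 0.017, 0.001]
ft_force: [0.3, 0.0, 1.1]
opening: 0.0856
gripper_force: 0.0
```

```bash
python3 -c "
from h import *
goto((.512,.161,.01,.025))"
```

```text
t 2.65 pos [0.5129 0.1584 0.052 ] x [0.999 0.033 0.002] z [ 2.5e-03 -8.0e-04 -1.0e+00] q [-0.28  0.74 -0.12  1.97  0.19  0.44 -2.07] op 0.0856 F [0.3 0.  1.1] 0.0
[-0.001  -0.0027  0.042 ] [ 0.001 -0.002  0.008] dist 0.042
```

>>> jog_arm(
  deltas="0 -0.0025 0.02 0 0 0.008 1;0 -0.0025 0.042 0 0 0.008 1;0 -0.0025 0.042 0 0 0.008 1;0 -0.0025 0.042 0 0 0.008 0;0 -0.0025 0.042 0 0 0.008 0;0 -0.0025 0.042 0 0 0.008 0;0 -0.0025 0.042 0 0 0.008 0;0 -0.0025 0.042 0 0 0.008 0;0 -0.0025 0.042 0 0 0.008 0;0 -0.0025 0.042 0 0 0.008 0",
  squeeze=40,
)

```text
clock: 3.65
tool_pos: [0.5132, 0.1622, 0.0099]
orientation: [-0.0, 1.0, 0.014, 0.002]
ft_force: [-0.7, -0.3, 6.1]
opening: 0.0093
gripper_force: 40.1
```

```bash
python3 -c "
from h import *
goto((.516,-.06,.01,.025),(.516,-.06,.011,.0))"
```

```text
t 3.65 pos [0.5132 0.1622 0.0099] x [1.    0.027 0.004] z [ 3.9e-03  2.0e-04 -1.0e+00] q [-0.3   0.82 -0.09  1.98  0.2   0.35 -2.09] op 0.0093 F [-0.7 -0.3  6.1] 40.1
[-3.300e-03  2.222e-01 -2.000e-04] [-0.    -0.004  0.002] dist 0.222
[-0.0032  0.2222 -0.0012] [-0.    -0.004  0.027] dist 0.222
```

>>> jog_arm(
  deltas="0 0.01 -0.001 0 0 0 0;0 0.03 -0.001 0 0 0 0;0 0.055 -0.001 0 0 0 0;0 0.08 -0.001 0 0 0 0;0 0.105 -0.001 0 0 0 0;0 0.13 -0.001 0 0 0 0;0 0.155 -0.001 0 0 0 0;0 0.18 -0.001 0 0 0 0;0 0.205 -0.001 0 0 0 0;0 0.22 -0.001 0 0 0 0;0 0.22 -0.001 0 0 0 0;0 0.22 -0.001 0 0 0 0;0 0.22 -0.001 0 0 0 0",
)

```text
clock: 4.95
tool_pos: [0.5185, -0.0564, 0.0102]
orientation: [-0.0, 1.0, 0.014, 0.001]
ft_force: [-0.1, 0.1, -1.1]
opening: 0.009
gripper_force: 39.1
```

```bash
python3 -c "
from h import *
goto((.516,-.06,.12,.025))"
```

```text
t 4.95 pos [ 0.5185 -0.0564  0.0102] x [1.    0.028 0.003] z [ 0.0026  0.001  -1.    ] q [ 0.15  0.81 -0.15  2.02  0.33  0.33 -1.8 ] op 0.009 F [-0.1  0.1 -1.1] 39.1
[-0.0023  0.0034 -0.1098] [-0.001 -0.003  0.003] dist 0.11
```

>>> jog_arm(
  deltas="0 0 0 0 0 0 1;0 0 0 0 0 0 1;0 0 0 0 0 0 1;0 0 0 0 0 0 1;0 0 0 0 0 0 1;0 0 -0.03 0 0 0 1;0 0 -0.07 0 0 0 1;0 -0.02 -0.11 0 0 0 1;0 -0.06 -0.13 0 0 0 1;0 -0.1 -0.13 0 0 0 1;0 -0.14 -0.13 0 0 0 1;0 -0.18 -0.13 0 0 0 1;0 -0.205 -0.13 0 0 0 1;0 -0.205 -0.13 0 0 0 1;0 -0.205 -0.13 0 0 0 1",
)

```text
clock: 6.45
tool_pos: [0.5126, 0.1472, 0.1402]
orientation: [0.0, 1.0, 0.014, 0.001]
ft_force: [0.0, -0.1, -0.4]
opening: 0.0851
gripper_force: 0.0
```

Run:
```python
from h import *
from rig import state,read_camera
s=state();c=read_camera('wrist');pickle.dump((s,c),open('pics/w2.pkl','wb'))
T=np.eye(4);T[:3,:3]=R.from_quat(s['orientation'],scalar_first=True).as_matrix();T[:3,3]=s['tool_pos']
W=pts(c,T@c['tool_from_camera'])
b=(c['z_map']>0)&(np.abs(W[...,0]-.51)<.06)
for n,m in dict(grip=b&(W[...,2]>.034)&(W[...,2]<.05)&(np.abs(W[...,1]-.15)<.04),lip=b&(W[...,2]>.026)&(W[...,2]<.045)&(np.abs(W[...,1]+.06)<.03)).items():
    t=W[m]
    if len(t)>5: print(n,len(t),t.min(0).round(4),t.max(0).round(4),cv2.minAreaRect(t[:,:2].astype(np.float32)),np.median(t[:,2]))
c2=read_camera('top');W2=pts(c2)
b=(np.abs(W2[...,0]-.51)<.06)&(np.abs(W2[...,1]+.06)<.03)&(W2[...,2]>.026)&(W2[...,2]<.045);t=W2[b];print('top lip',len(t),t.mean(0))
goto((.513,.152,.05,.025))
cv2.imwrite('pics/w2.png',c['pixels'][:,:,::-1])
```

```text
grip 655 [0.4884 0.1474 0.034 ] [0.5381 0.1575 0.0426] ((0.5132361650466919, 0.15226241946220398), (0.049726374447345734, 0.009922914206981659), 0.8506667613983154) 0.040460149270829
lip 1049 [ 0.4889 -0.0632  0.026 ] [ 0.5481 -0.0508  0.0346] ((0.5185277462005615, -0.056975625455379486), (0.05924146994948387, 0.0114703718572855), 0.9991985559463501) 0.03186091759123583
top lip 98 [ 0.51595382 -0.0541071   0.0321653 ]
t 6.55 pos [0.5128 0.1455 0.1402] x [1.    0.025 0.003] z [ 0.0025 -0.0012 -1.    ] q [-0.18  0.6  -0.22  1.93  0.21  0.64 -2.09] op 0.0853 F [ 0.5 -1.1 -0.2] 0.0
[ 0.0001 -0.0066  0.0901] [ 0.001 -0.003 -0.   ] dist 0.09
```

View pics/w2.png

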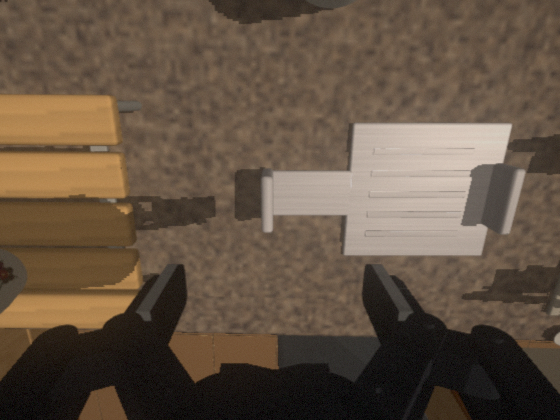

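Sheet fully out: grip at (267,200) and lip at (512,200) in the wrist view. The grip's world position is (0.513, 0.152), with yaw 0.025.

>>> jog_arm(
  deltas="0 -0.005 0.04 0 0 0 1;0 -0.006 0.085 0 0 0 1;0 -0.006 0.115 0 0 0 1;0 -0.006 0.129 0 0 0 1;0 -0.006 0.129 0 0 0 1;0 -0.006 0.129 0 0 0 0;0 -0.006 0.129 0 0 0 0;0 -0.006 0.129 0 0 0 0;0 -0.006 0.129 0 0 0 0;0 -0.006 0.129 0 0 0 0;0 -0.006 0.129 0 0 0 0;0 -0.006 0.129 0 0 0 0;0 -0.006 0.129 0 0 0 0",
  squeeze=80,
)

```text
clock: 7.85
tool_pos: [0.5135, 0.1533, 0.0121]
orientation: [-0.0, 1.0, 0.013, 0.002]
ft_force: [-0.6, -1.6, 5.8]
opening: 0.0087
gripper_force: 78.7
```

```bash
python3 -c "
from h import *
goto((.513,.152,.12,.025))"
```

```text
t 7.85 pos [0.5135 0.1533 0.0121] x [1.    0.027 0.004] z [ 4.1e-03  3.0e-04 -1.0e+00] q [-0.25  0.81 -0.14  1.99  0.29  0.36 -2.16] op 0.0087 F [-0.6 -1.6  5.8] 78.7
[-1.000e-04  1.200e-03 -1.079e-01] [-0.    -0.004  0.002] dist 0.108
```

>>> jog_arm(
  deltas="0 0 -0.02 0 0 0 0;0 0 -0.05 0 0 0 0;0 0 -0.08 0 0 0 0;0 0 -0.1 0 0 0 0;0 0 -0.1 0 0 0 0;0 0 -0.1 0 0 0 0",
)

```text
clock: 8.45
tool_pos: [0.5126, 0.153, 0.1111]
orientation: [-0.0, 1.0, 0.013, 0.002]
ft_force: [-0.7, -0.4, -1.2]
opening: 0.0084
gripper_force: 78.5
```

```bash
cat > look.py <<'E'
from h import *
from rig import state,read_camera
import sys
def box(P): 
    r=cv2.minAreaRect(P[:,:2].astype(np.float32));return np.round(r[0],4),np.round(r[1],4),np.round(r[2],2)
def look(tag):
    s=state();c=read_camera('wrist');c2=read_camera('top');c3=read_camera('scene')
    pickle.dump((s,c,c2,c3),open(f'pics/{tag}.pkl','wb'))
    T=np.eye(4);T[:3,:3]=R.from_quat(s['orientation'],scalar_first=True).as_matrix();T[:3,3]=s['tool_pos']
    for n,k in(('wrist',c),('top',c2),('scene',c3)): cv2.imwrite(f'pics/{tag}_{n}.png',k['pixels'][:,:,::-1])
    return s,c,pts(c,T@c['tool_from_camera']),c2,pts(c2)
E
python3 - <<'E'
from look import *
s,c,W,c2,W2=look('L1');p=s['tool_pos']
for n,V in(('wrist',W),('top',W2)):
    d=V-p; m=(np.abs(d[...,0])<.07)&(d[...,1]<-.07)&(d[...,1]>-.235)&(np.abs(d[...,2])<.03)
    t=V[m]; A=np.c_[t[:,:2]-p[:2],np.ones(len(t))]
    k=np.linalg.lstsq(A[:],t[:,2],rcond=None)[0]
    for _ in range(5):
        r=t[:,2]-A@k;g=np.abs(r)<.004;k=np.linalg.lstsq(A[g],t[g,2],rcond=None)[0]
    print(n,'plate slopes x,y',k[:2].round(4),'z at centre',(k@[0,-.145,1]).round(4),g.sum(),box(t[g]))
    l=t[(t[:,2]-A@k>.018)&(t[:,1]<p[1]-.18)];print(' lip',len(l),l.mean(0).round(4) if len(l) else '',box(l) if len(l) else '')
for n,V in(('wrist',W),):
    for a,b in((.07,.09),(.115,.135),(.16,.18),(.2,.225)):
        m=(np.abs(V[...,0]-.5)<.1)&(np.abs(V[...,1]+.276)<.085)&(V[...,2]>a)&(V[...,2]<b);t=V[m]
        print(n,a,len(t),t.min(0).round(3) if len(t) else '',t.max(0).round(3) if len(t) else '', np.median(t,0).round(4) if len(t) else '')
goto((.5,.0,.1,-.025))
E
```

```text
wrist plate slopes x,y [-0.0012 -0.0007] z at centre 0.1037 31417 (array([0.511 , 0.0409]), array([0.1508, 0.0909]), np.float64(16.98))
 lip 0  
top plate slopes x,y [-0.0039  0.0037] z at centre 0.1028 2269 (array([0.5135, 0.0101]), array([0.1301, 0.1386]), np.float64(1.6))
 lip 118 [ 0.5159 -0.0552  0.1299] (array([ 0.5154, -0.0555]), array([0.06  , 0.0095]), np.float64(2.43))
wrist 0.07 0   
wrist 0.115 0   
wrist 0.16 0   
wrist 0.2 0   
t 8.6 pos [0.5118 0.1528 0.11  ] x [1.    0.027 0.001] z [ 6.e-04 -7.e-04 -1.e+00] q [-0.2   0.64 -0.21  1.95  0.24  0.57 -2.12] op 0.0087 F [ 0.2  0.3 -2.4] 78.5
[-0.0159  0.1524  0.0101] [ 0.001 -0.001  0.052] dist 0.154
```

View pics/L1_wrist.png

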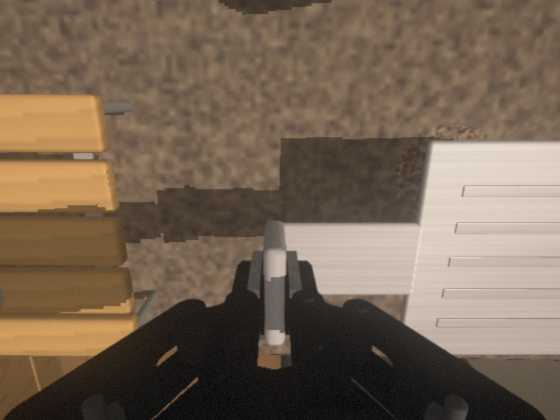

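The sheet is held level, with the grip in the fingers at (275,280). Next I fit the rack pose from the stored top view.

```bash
python3 - <<'E'
from look import *
s,c,c2,c3=pickle.load(open('pics/L1.pkl','rb'));V=pts(c2)
for a,b in((.072,.09),(.117,.135),(.162,.18),(.203,.222)):
    m=(np.abs(V[...,0]-.5)<.11)&(np.abs(V[...,1]+.276)<.095)&(V[...,2]>a)&(V[...,2]<b);t=V[m]
    print(a,len(t),box(t),np.median(t[:,2]).round(4))
    for sgn in(1,-1):
        q=t[(sgn*(t[:,0]-.503)>.03)&(sgn*(t[:,0]-.503)<.1)]
        if len(q)>20:
            row=[]
            for y in np.arange(-.35,-.2,.025):
                w=q[np.abs(q[:,1]-y)<.0125]
                row.append((round(y,3),*np.percentile(w[:,0],[2,98]).round(4),round(float(np.median(w[:,2])),4)) if len(w)>5 else None)
            print('  ',sgn,[tuple(map(float,r)) if r else None for r in row])
E
python3 - <<'E'
import cv2
im=cv2.imread('pics/L1_top.png')[175:295,270:480]
cv2.imwrite('pics/L1c.png',cv2.resize(im,(800,457),interpolation=cv2.INTER_CUBIC))
E
```

```text
0.072 377 (array([ 0.5016, -0.2759]), array([0.1462, 0.1673]), np.float64(87.94)) 0.0816
   1 [(-0.35, 0.5518, 0.5621, 0.0817), (-0.325, 0.5528, 0.5627, 0.0813), (-0.3, 0.5537, 0.5637, 0.0814), (-0.275, 0.5544, 0.5643, 0.0808), (-0.25, 0.5547, 0.5653, 0.0809), (-0.225, 0.5556, 0.5673, 0.0818)]
   -1 [None, (-0.325, 0.4173, 0.4309, 0.0814), (-0.3, 0.4285, 0.4329, 0.0837), (-0.275, 0.4291, 0.4341, 0.0825), (-0.25, 0.4296, 0.4342, 0.0883), None]
0.117 372 (array([ 0.5012, -0.276 ]), array([0.1466, 0.1657]), np.float64(88.01)) 0.1262
   1 [(-0.35, 0.5518, 0.5622, 0.1274), (-0.325, 0.5528, 0.5632, 0.1267), (-0.3, 0.5538, 0.5638, 0.1261), (-0.275, 0.5541, 0.5647, 0.1265), (-0.25, 0.5555, 0.5656, 0.1257), (-0.225, 0.5563, 0.5752, 0.1264)]
   -1 [None, (-0.325, 0.4164, 0.4246, 0.1262), None, None, None, None]
0.162 1271 (array([ 0.5023, -0.2761]), array([0.1468, 0.1679]), np.float64(88.43)) 0.1713
   1 [(-0.35, 0.5522, 0.583, 0.1719), (-0.325, 0.5533, 0.5734, 0.1715), (-0.3, 0.5539, 0.5743, 0.1714), (-0.275, 0.5547, 0.5751, 0.1713), (-0.25, 0.5555, 0.5758, 0.1713), (-0.225, 0.5563, 0.5768, 0.1714)]
   -1 [(-0.35, 0.4169, 0.4499, 0.171), (-0.325, 0.418, 0.4499, 0.1713), (-0.3, 0.4338, 0.4513, 0.1711), (-0.275, 0.4343, 0.4519, 0.1718), (-0.25, 0.4351, 0.4526, 0.171), (-0.225, 0.4358, 0.4534, 0.1711)]
0.203 902 (array([ 0.5034, -0.2757]), array([0.1413, 0.1701]), np.float64(88.02)) 0.2148
   1 [(-0.35, 0.5345, 0.5848, 0.2145), (-0.325, 0.5765, 0.5863, 0.2158), (-0.3, 0.5773, 0.587, 0.2152), (-0.275, 0.5784, 0.5873, 0.2155), (-0.25, 0.579, 0.5887, 0.2151), (-0.225, 0.5797, 0.5893, 0.215)]
   -1 [(-0.35, 0.4175, 0.4717, 0.2148), (-0.325, 0.4168, 0.4664, 0.2146), (-0.3, 0.4175, 0.4271, 0.215), (-0.275, 0.4182, 0.428, 0.2151), (-0.25, 0.4195, 0.4285, 0.215), (-0.225, 0.4202, 0.4298, 0.2144)]
```

View pics/L1c.png

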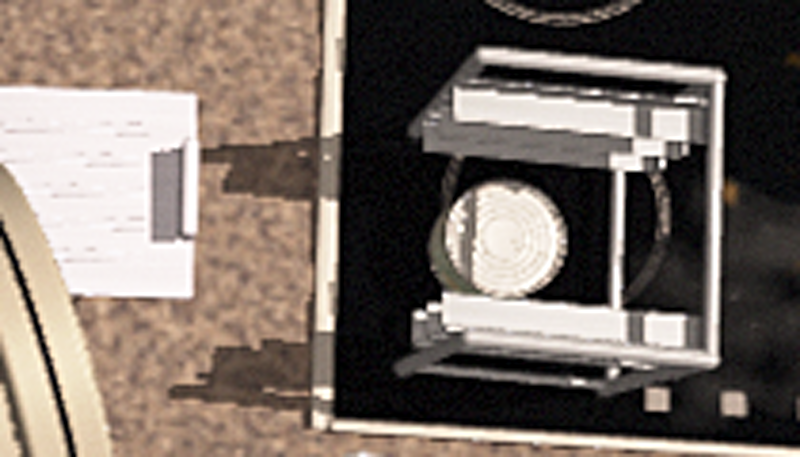

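Top view: the rack centre, corrected by the camera-to-arm offset, is about (0.505, -0.278), with yaw −0.032 and rail0 top ≈ 0.081.

```bash
python3 -c "
from h import *
goto((.5152,.035,.098,-.032))"
```

```text
t 8.6 pos [0.5118 0.1528 0.11  ] x [1.    0.027 0.001] z [ 6.e-04 -7.e-04 -1.e+00] q [-0.2   0.64 -0.21  1.95  0.24  0.57 -2.12] op 0.0087 F [ 0.2  0.3 -2.4] 78.5
[0.0002 0.1178 0.0121] [ 0.001 -0.001  0.059] dist 0.118
```

>>> jog_arm(
  deltas="0 0.015 0.002 0 0 0.008 0;0 0.04 0.004 0 0 0.02 0;0 0.065 0.006 0 0 0.032 0;0 0.09 0.009 0 0 0.045 0;0 0.11 0.012 0 0 0.055 0;0 0.118 0.012 0 0 0.059 0;0 0.118 0.012 0 0 0.059 0;0 0.118 0.012 0 0 0.059 0;0 0.118 0.012 0 0 0.059 0",
)

```text
clock: 9.5
tool_pos: [0.5161, 0.0367, 0.0994]
orientation: [-0.001, 1.0, -0.015, 0.002]
ft_force: [0.9, 1.0, -0.5]
opening: 0.009
gripper_force: 78.6
```

Run:
```python
from look import *
s,c,W,c2,V=look('L2');p=s['tool_pos']
d=V-p; m=(np.abs(d[...,0])<.075)&(d[...,1]<-.07)&(d[...,1]>-.22)&(np.abs(d[...,2]+.007)<.006);t=V[m];print('plate',len(t),box(t),np.median(t[:,2]))
for y in np.arange(p[1]-.2,p[1]-.07,.02):
    w=t[np.abs(t[:,1]-y)<.01]; print(y.round(3),len(w),np.percentile(w[:,0],[1,99]).round(4),np.median(w[:,2]).round(4)) if len(w)>5 else 0
goto((.5098,-.135,.098,-.032))
```

```text
plate 604 (array([ 0.5472, -0.1249]), array([0.1029, 0.0537]), np.float64(87.95)) 0.09149034351691043
-0.163 148 [0.5234 0.5719] 0.0914
-0.143 168 [0.5243 0.5722] 0.0915
-0.123 175 [0.5222 0.5727] 0.0916
-0.103 72 [0.5338 0.5743] 0.0917
-0.083 21 [0.5654 0.5754] 0.0907
t 9.65 pos [0.516  0.0362 0.0994] x [ 1.    -0.031  0.003] z [ 3.3e-03  5.0e-04 -1.0e+00] q [ 0.02  0.64 -0.21  2.    0.26  0.52 -1.98] op 0.0089 F [ 0.2  0.9 -1. ] 78.6
[-0.001   0.1713  0.0013] [-0.001 -0.003  0.001] dist 0.171
```

>>> jog_arm(
  deltas="0 0.01 0 0 0 0 0;0 0.025 0 0 0 0 0;0 0.04 0 0 0 0 0;0 0.06 0 0 0 0 0;0 0.08 0 0 0 0 0;-0.0005 0.1 0 0 0 0 0;-0.0005 0.12 0 0 0 0 0;-0.0005 0.14 0 0 0 0 0;-0.0005 0.155 0 0 0 0 0;-0.0005 0.163 0 0 0 0 0;-0.0005 0.163 0 0 0 0 0;-0.0005 0.163 0 0 0 0 0",
)

```text
clock: 10.85
tool_pos: [0.5102, -0.1271, 0.0993]
orientation: [-0.0, 1.0, -0.016, 0.002]
ft_force: [0.6, 0.5, -2.4]
opening: 0.0088
gripper_force: 78.6
```

>>> jog_arm(
  deltas="0 0.001 0.002 0 0 0 0;0 0.001 0.004 0 0 0 0;0 0.001 0.005 0 0 0 0;0 0.001 0.005 0 0 0 0",
)

```text
clock: 11.25
tool_pos: [0.5102, -0.1282, 0.0941]
orientation: [-0.0, 1.0, -0.016, 0.001]
ft_force: [-0.4, 1.0, -0.6]
opening: 0.0087
gripper_force: 78.5
```

Run:
```python
from look import *
s,c,W,c2,V=look('L3')
im=np.hstack([cv2.resize(c2['pixels'][175:295,340:480,::-1],(400,343)),cv2.resize(c3[130:290,310:450,::-1],(400,457))[:343]]) if 0 else None
a=cv2.resize(c2['pixels'][175:285,350:480,::-1],(400,338));k=cv2.imread('pics/L3_scene.png')[150:270,290:432]
cv2.imwrite('pics/L3c.png',np.hstack([a,cv2.resize(k,(400,338))]))
goto((.5098,-.135,.093,-.032))
```

```text
t 11.4 pos [ 0.5102 -0.1286  0.0943] x [ 0.999 -0.032  0.003] z [ 3.e-03  1.e-04 -1.e+00] q [ 0.36  0.66 -0.24  1.98  0.3   0.53 -1.7 ] op 0.0089 F [-0.   0.2 -1. ] 78.5
[-0.0002  0.0064  0.0013] [-0.    -0.003  0.   ] dist 0.007
```

View pics/L3c.png

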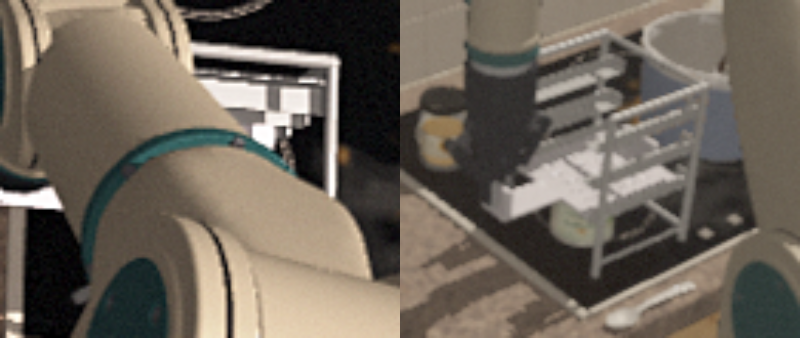

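The sheet is inside the rack above the tin, on the lowest level, with no contact yet. I'll push gently to the stops first, then lower.

>>> jog_arm(
  deltas="0 0.002 0 0 0 0 0;0 0.004 0 0 0 0 0;0 0.006 0 0 0 0 0;0 0.007 0 0 0 0 0;0 0.007 0 0 0 0 0",
)

```text
clock: 11.9
tool_pos: [0.5103, -0.1349, 0.0944]
orientation: [-0.001, 1.0, -0.016, 0.002]
ft_force: [1.2, 3.1, -0.1]
opening: 0.0087
gripper_force: 78.6
```

>>> jog_arm(
  deltas="0 0 0.001 0 0 0 0;0 0 0.002 0 0 0 0;0 0 0.002 0 0 0 0",
)

```text
clock: 12.2
tool_pos: [0.5103, -0.1347, 0.093]
orientation: [-0.0, 1.0, -0.016, 0.002]
ft_force: [-1.0, 5.4, 7.6]
opening: 0.0089
gripper_force: 79.8
```

>>> jog_arm(
  deltas="0 0 0 0 0 0 0.3;0 0 0 0 0 0 0.6;0 0 0 0 0 0 0.8;0 0 0 0 0 0 0.8;0 0 0 0 0 0 0.8;0 0 -0.02 0 0 0 0.8;0 0 -0.05 0 0 0 0.8;0 -0.01 -0.09 0 0 0 0.8;0 -0.04 -0.13 0 0 0 0.8;0 -0.08 -0.16 0 0 0 0.8;0 -0.12 -0.18 0 0 0 0.8;0 -0.16 -0.18 0 0 0 0.8;0 -0.2 -0.18 0 0 0 0.8;0 -0.24 -0.18 0 0 0 0.8;0 -0.24 -0.18 0 0 0 0.8;0 -0.24 -0.18 0 0 0 0.8",
)

```text
clock: 13.8
tool_pos: [0.5169, 0.1048, 0.2722]
orientation: [0.0, 1.0, -0.015, 0.001]
ft_force: [0.0, -0.8, 0.2]
opening: 0.0685
gripper_force: 0.0
```

Run:
```python
from look import *
s,c,W,c2,V=look('L4')
m=(np.abs(V[...,0]-.51)<.05)&(np.abs(V[...,1]+.135)<.03)&(V[...,2]>.105)&(V[...,2]<.14);t=V[m];print('grip',len(t),box(t),np.median(t[:,2]))
m=(np.abs(V[...,0]-.503)<.048)&(np.abs(V[...,1]+.28)<.07)&(V[...,2]>.07)&(V[...,2]<.1);t=V[m];A=np.c_[t[:,:2]-[.503,-.278],np.ones(len(t))];k=np.linalg.lstsq(A,t[:,2],rcond=None)[0];print('plate',len(t),k)
for lo in(.105,):
  m=(np.abs(V[...,0]-.503)<.045)&(np.abs(V[...,1]+.34)<.02)&(V[...,2]>lo)&(V[...,2]<.125);t=V[m];print('lip',len(t),box(t) if len(t)>3 else '')
a=cv2.resize(c2['pixels'][175:285,320:480,::-1],(480,330));k=cv2.imread('pics/L4_scene.png')[150:270,290:432]
cv2.imwrite('pics/L4c.png',np.hstack([a,cv2.resize(k,(390,330))[:,:320]]))
goto((.5,0.1,.28,0))
```

```text
grip 109 (array([ 0.5077, -0.133 ]), array([0.0108, 0.0501]), np.float64(88.28)) 0.12113756590583447
plate 2018 [-0.00155016 -0.00469228  0.08652819]
lip 128 (array([ 0.5005, -0.3425]), array([0.0112, 0.0569]), np.float64(88.62))
t 13.95 pos [0.5172 0.1022 0.2721] x [ 0.999 -0.035  0.003] z [ 0.0025 -0.0011 -1.    ] q [ 0.01  0.42 -0.37  1.8   0.19  0.95 -2.05] op 0.0682 F [ 0.7  0.2 -0.1] 0.0
[-0.0171  0.0029 -0.0079] [ 0.001 -0.003 -0.035] dist 0.019
```

View pics/L4c.png

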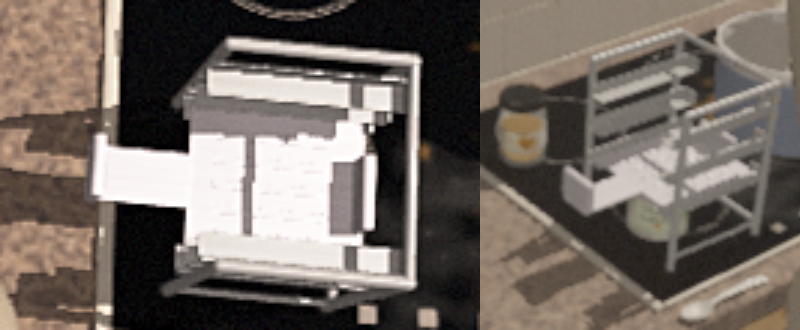

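The sheet rests level on the lowest rails above the tin: underside about 0.0815, rail 0.0816. The grip is 143 mm in front of the rack centre, which is fully home. The robot is clear.

```bash
python3 -c "
from rig import job
print(job.job_done())"
```

```text
the job is handed in; nothing more can be done
None
```

The sheet is on the rack's lowest rails above the tin, level, against the end stops and let go; I handed the job in at about 14 s on the robot's clock, and no verdict came back.

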